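# Open the till drawer by its hidden catch

### The job

The till drawer on the counter is held by a secret catch. Feel gently along the row of slats on its front top edge until one gives way into the hidden recess, press that slat down until the drawer springs ajar, then pull the drawer by its handle to its stop and leave it fully open, without hammering or leaning hard on the slats and without knocking the other things about.

Things in the scene. Friction and masses are not known exactly. Their poses are not given: they have to be found in the camera images.
- cash_box: Grey metal till box, 150 mm deep (x) x 250 wide (y) x 85 high, fixed to the counter; origin at the centre of its underside, -x is its front (towards the robot), z up. Its top is level at 85 mm. The drawer opens towards its -x.
- slat_strip: Five like dark steel slats in the till's front top edge; pose equal to that of cash_box. Slats: cash_box x -75 to -31 mm, 42.5 mm wide, centres at y = -88, -44, 0, 44, 88 mm, tops flush with the box top (85 mm), between end cheeks of that height. One slat (rarely two neighbours), another each time, all looking alike, lies over the recess; the others are firm (1 mm at 12 N). Load limit 25 N.
- strip_mid (a point): Middle of the strip's top face (cash_box x = -53, y = 0, z = 85 mm). The slat over the recess sinks 6 mm under about 1.5 N, meets the catch, and goes down 6 mm more against about 6 rising to 9 N; springs lift both when let go. Shut fingers under 40 mm along y, centred on x = -53 mm, fit into the recess.
- catch (a joint): How far the hidden catch bar is pressed, m: 0 at rest, 0.006 fully down; the drawer comes free at 0.004.
- drawer (a joint): How far the drawer is out, m: 0 shut and locked; it jumps to about 0.028 when the catch frees it (spring of 2 to 5 N); 0.08 at the stop, fully open. Past 0.028 it slides with about 1 N friction and stays where it is left.
- handle_mid (a point): Middle of the drawer's handle, a round steel bar 10 mm thick and 100 mm long along the cash_box y axis, 46 mm above the counter, 38 mm ahead of the drawer's front (33 mm free between); it moves with the drawer. Can be pinched or hooked from above; the box top stands 39 mm above it.
- calculator: Pocket calculator 125 x 78 x 18 mm, lying on the till's top behind the slats, loose; origin at the centre of its underside.
- tape_roll: Small roll of black tape, 59 mm across, 19 high, on the till's top behind the slats, loose; origin at the centre of its underside.
- bottle_left: Black plant-feed bottle, 51 mm across, 137 high, beside the till on its +y side, loose; origin at the centre of its underside.
- bottle_right: White plant-feed bottle with black cap, 47 mm across, 149 high, beside the till on its -y side, loose; origin at the centre of its underside.
- net_pot: Black net pot, 62 mm across, 50 high, beside the till on its -y side, loose; origin at the centre of its underside.
- stapler: Desk stapler 34 x 136 x 45 mm on the right of the counter, loose; origin at the centre of its underside.

How it is judged:
By the outcome, as a careful person would: the job done as asked, in the order asked, and still so for the second after the job is handed in, with the robot touching nothing.
It also fails if it takes over 72 s, if anything falls off the work surface, if the arm or the gripper's body presses on something with over 40 N, if the wrist force passes 120 N, or if a joint passes its speed limit or range.

### The arm

A 6-joint arm with a two-finger parallel gripper is mounted at the origin on a cart in front of the work surface, level with it; the furniture and walls round the work are solid. World frame = base frame: x ahead of the robot, y to its left, z up, the work surface at z = 0. Lengths are in m, angles in rad, forces in N, time in s.
With the tool pointing down it reaches from about 0.375 to 0.975 m from the base axis. Payload 3.8 kg.
Tool frame: the origin (TCP) lies midway between the tips of the shut fingers; the grasp point (between the pads) lies 19 mm behind it; z points along the fingers, y is the line along which they close (so a half turn about z gives the same grasp; the last joint's range is limited). The gripper opens to 85 mm and grips with 20 to 120 N. Pads are 22 mm wide; open, the fingers measure 114 mm over their backs; the gripper's body (76 mm by 85 mm) begins 54 mm behind the grasp point. The pads swing forward as they close: fully open they stand 13 mm farther back than shut.
Start: joints at [1.27, 0.264, 1.604, -0, 1.274, -0.037], TCP at [0.176, 0.652, 0.231] pointing down, gripper open.
Joint ranges: [-2.63, 2.63], [-0.94, 2.18], [0.31, 2.57], [-1.31, 4.45], [0, 2.66], [-2.55, 2.55]. Speed limits (rad/s): [2.57, 2.57, 3.14, 3.14, 3.14, 3.14].

### API

Orientations are given as a rotation vector (axis times angle).
In Python, from workcell import bot gives the robot as it stands.
- The arm moves only by the tool jog_arm, never from a script. Its argument "motion" is a list of rows, each a list of 5 numbers: the opening, from -1 (shut) to 1 (fully open), then the shift along the tool's x, y, z in mm, then the turn about the tool's z in degrees. In form: [[claw, x, y, z, twist], ...]. A call has 1 to 10 rows; each row shifts and turns the commanded pose from where the row before left it, along the tool's axes as they then stand; what a row does not reach is not made up. A row lasts 1/12 s, in which the tool goes at most 41.7 mm and 7.16 degrees, less where a joint would pass 70% of its speed; a pose out of reach is approached as far as the arm can. A call with a gripper value outside its range is refused whole. The fingers move at their own pace and stop on an object; "force" is the grip in N (left out, the last holds). Time passes only in rows, so rows that do not move let the fingers close. It gives the time, the measured TCP pose, the force, the opening and the grip force at its end, in the units of the state.
- bot.read_state(): the state, without advancing time (a new reading comes with each control period).
- bot.read_camera(name): name is "scene" or "top" or "wrist"; returns (picture, depth): 420x560x3 uint8, red, green, blue; 420x560 float32, m along the optical axis (not along the pixel's ray), 0 where there is no reading.
- bot.get_calibration(name): a dict with "vfov" (degrees; the focal length in pixels is half the picture's height over the tangent of half this angle, whatever the lens; pixels are square), "cx", "cy" (the principal point, pixels), "rvec" (rotation vector, rad) and "tvec" (3), from world to camera coordinates, as OpenCV has them; the wrist camera has in their place "tool_from_camera" (4x4, takes a point from camera to tool coordinates, whose origin is the TCP and whose axes are the flange's). Camera axes: x right, y down, z forward; pixel columns grow to the right and rows downward; lengths in m; the calibration is good to about 2 mm. The wrist camera is an equidistant fisheye: a pixel r from the principal point sees the ray r / f radians off the axis. A picture is of the moment at which its call begins: read the wrist's pose just before it. get_calibration takes no time and is no camera call.
- bot.finish_job(): hands the job in; it is judged then, once.
The state is a dict: "time": time; "q": joint angles; "joint_vel": joint speeds; "joint_torque": joint torques, N m; "tool_pos": TCP position; "tcp_rot": TCP orientation; "wrist_force": force on the tool from outside, world axes, zero at the start; "torque": the same for the moment, N m; "width": opening from 0.0 (shut) to 1.0 (fully open); "grip_force": force on a finger pad.
Only numpy, scipy, OpenCV 4.12 (cv2) and the standard library are available. Lean on these libraries where they do the work, as an engineer would, in place of code of your own. Each camera call takes 0.05 s, during which the arm holds its last target. There are 200 camera calls.

## Working session

There is one attempt and no reset: what is moved stays moved. The work goes in short steps, Python scripts to look and compute and a tool call to move; the robot and the scene stay as the last step left them, time stands still between calls to the robot, and variables do not carry over. Pictures are saved under pics/ and viewed, at most 10 in all, crops included, and the job is handed in when it is done.

Besides the shell and the picture viewer there is one more tool, called after "Emit:" by a JSON object that holds its "fn" and its "kwargs". jog_arm: Moves the arm, as the interface text tells. Its arguments: {"type":"object","properties":{"motion":{"type":"array"},"force":{"type":"number"}},"required":["motion"]}

```bash
mkdir -p pics; cat > h.py <<'E'
import numpy as np, cv2
from scipy.spatial.transform import Rotation as R
from workcell import bot
def cal(n):
    c=bot.get_calibration(n); f=210/np.tan(np.radians(c["vfov"])/2); return c,f
def cloud(n,d):
    c,f=cal(n); v,u=np.mgrid[:420,:560]
    p=np.stack([(u-c["cx"])/f*d,(v-c["cy"])/f*d,d],-1)
    Rm=R.from_rotvec(np.ravel(c["rvec"])).as_matrix()
    return (p-np.ravel(c["tvec"]))@Rm
E
python3 - <<'E'
from h import *
s=bot.read_state(); print({k:np.round(v,3) for k,v in s.items()})
ims=[]
for n in("scene","top"):
    im,d=bot.read_camera(n); np.savez(n+".npz",im=im,d=d); ims.append(im); c,f=cal(n); print(n,f,c)
cv2.imwrite("pics/a.png",cv2.cvtColor(ims[0],cv2.COLOR_RGB2BGR)); cv2.imwrite("pics/b.png",cv2.cvtColor(ims[1],cv2.COLOR_RGB2BGR))
E
```

```text
{'time': np.float64(0.0), 'q': array([ 1.27 ,  0.265,  1.605,  0.   ,  1.274, -0.037]), 'joint_vel': array([-0.001, -0.002, -0.001, -0.001,  0.002, -0.001]), 'joint_torque': array([ 1.0000e-03, -5.1512e+01, -3.6731e+01,  0.0000e+00,  1.3000e-02,
        0.0000e+00]), 'tool_pos': array([0.176, 0.651, 0.23 ]), 'tcp_rot': array([-0.413, -3.114,  0.004]), 'wrist_force': array([-0.166, -0.093,  0.571]), 'torque': array([ 0.036, -0.002,  0.   ]), 'grip_force': np.float64(0.0), 'width': np.float64(0.999)}
scene 423.8371592222518 {'vfov': 52.71437501659361, 'cx': 280.003537244659, 'cy': 212.15699143138934, 'rvec': array([ 0.55324447, -2.69465383,  1.12750769]), 'tvec': array([0.50323906, 0.29953022, 1.01565226])}
top 540.2725949293871 {'vfov': 42.481478958380784, 'cx': 278.12610701037613, 'cy': 210.76446420179886, 'rvec': array([ 2.14852713, -2.14230674,  0.1679518 ]), 'tvec': array([-0.11405001,  0.58796881,  1.67858434])}
```

View pics/a.png

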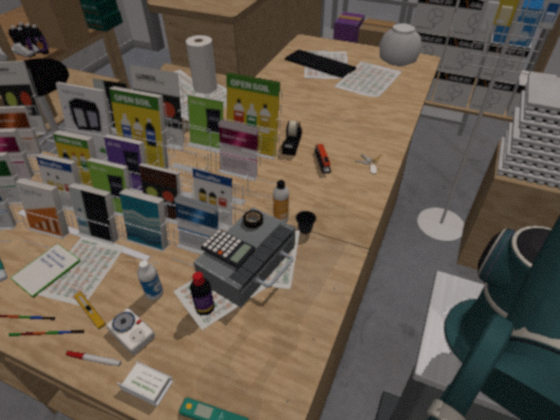

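View pics/b.png

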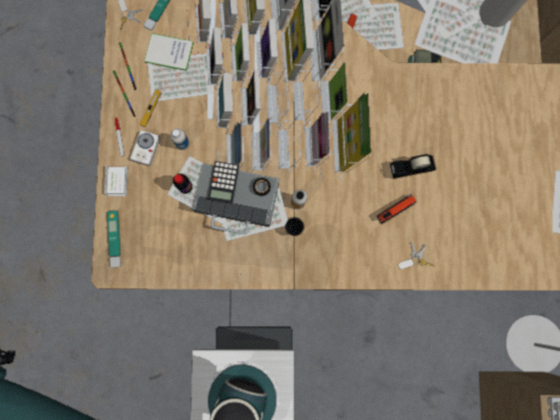

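The scene view shows the till at about (247,255), with bottles at (203,295) and (280,200), the pot at (305,222), and the handle along (270,272). In the top view the till is at (237,193), its dark slats are on the edge nearest the robot (about (235,210)), and the arm is clear of it.

```bash
python3 - <<'E'
from h import *
for n in("scene","top"):
    z=np.load(n+".npz"); im,d=z["im"],z["d"]; P=cloud(n,d)
    u0,v0=(247,255) if n=="scene" else (237,195)
    v,u=np.mgrid[:420,:560]
    near=(abs(u-u0)<75)&(abs(v-v0)<75)&(d>0)
    print(n,"table z",np.median(P[near&(abs(P[...,2])<.02)][:,2]))
    m=(near&(abs(P[...,2]-.085)<.007)).astype(np.uint8)
    m2=(near&(abs(P[...,2]-.09)<.02)).astype(np.uint8)
    for mm in(m,m2):
        mm=cv2.morphologyEx(mm,cv2.MORPH_OPEN,np.ones((5,5)))
        k,l,st,_=cv2.connectedComponentsWithStats(mm); i=1+np.argmax(st[1:,4])
        q=P[l==i]; r=cv2.minAreaRect((q[:,:2]*1000).astype(np.float32)); print(st[i],r,np.median(q[:,2])); print(cv2.boxPoints(r).round())
    # handle points: z ~ 0.05
    h=near&(abs(P[...,2]-.047)<.012)&(P[...,0]<.62)
    print("low pts",h.sum(), P[h].mean(0) if h.sum() else '')
z=np.load("top.npz");im=z["im"][140:260,150:330]
cv2.imwrite("pics/c.png",cv2.cvtColor(cv2.resize(im,None,fx=4,fy=4,interpolation=cv2.INTER_CUBIC),cv2.COLOR_RGB2BGR))
E
```

```text
scene table z -0.0014063161514992425
[ 196  215   98   75 2814] ((633.6992797851562, 26.3282470703125), (252.1692352294922, 152.16555786132812), 78.64705657958984) 0.08335681498261849
[[ 534.  -82.]
 [ 683. -112.]
 [ 733.  135.]
 [ 584.  165.]]
[ 178  208  117   84 4844] ((696.7845458984375, 13.772964477539062), (252.38694763183594, 280.8103332519531), 78.64705657958984) 0.0843722207524511
[[ 534.  -82.]
 [ 810. -138.]
 [ 859.  110.]
 [ 584.  165.]]
low pts 981 [0.55551193 0.00315077 0.04801348]
top table z 0.0004701521976223262
[242 191  27  20 294] ((614.9092407226562, -39.45817565917969), (92.83551788330078, 45.4970588684082), 72.30410766601562) 0.08491052212580595
[[579. -77.]
 [622. -91.]
 [651.  -2.]
 [607.  12.]]
[ 192  162   87   61 3784] ((645.2489013671875, 21.35540771484375), (251.07945251464844, 165.27813720703125), 78.15237426757812) 0.08754451812882515
[[ 539.  -85.]
 [ 700. -118.]
 [ 752.  127.]
 [ 590.  161.]]
low pts 432 [ 0.54643216 -0.03792311  0.04959722]
```

View pics/c.png

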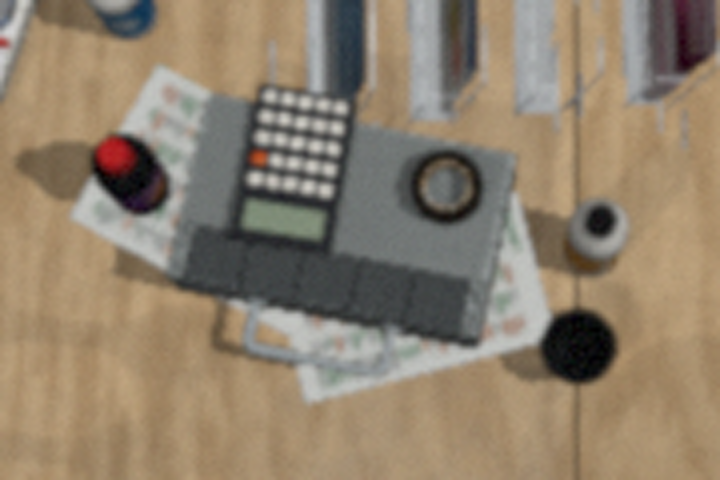

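```bash
cat >> h.py <<'E'
def rel(target,yawx=None):
    """tool-frame delta in mm to world target, after twisting tool x to world angle yawx (deg)"""
    s=bot.read_state(); M=R.from_rotvec(s["tcp_rot"]).as_matrix()
    a=np.degrees(np.arctan2(M[1,0],M[0,0])); tw=0
    if yawx is not None:
        tw=-((yawx-a+180)%360-180); M=M@R.from_euler("z",tw,degrees=True).as_matrix()
    print("toolx ang",a.round(2),"twist",round(float(tw),2),"delta mm",(M.T@(np.array(target)-s["tool_pos"])*1000).round(1),"tilt",M[:,2].round(3))
E
python3 -c "
from h import *
rel([.582,.037,.25],168.6)"
```

```text
toolx ang 164.88 twist -3.72 delta mm [-519.5 -521.7  -19. ] tilt [-0.001 -0.002 -1.   ]
```

Emit:
{"fn": "jog_arm", "kwargs": {"motion": [[-1,0,0,-4,-3.7],[-1,-26,-26,-5,0],[-1,-26,-26,-5,0],[-1,-26,-26,-5,0],[-1,-26,-26,0,0],[-1,-26,-26,0,0],[-1,-26,-26,0,0],[-1,-26,-26,0,0],[-1,-26,-26,0,0],[-1,-26,-26,0,0]]}}

```text
time: 0.93
tool_pos: [0.3594, 0.3741, 0.2498]
tcp_rot: [-0.312, -3.126, 0.001]
wrist_force: [1.0, -0.1, 0.5]
width: -0.001
grip_force: 0.0
```

Emit:
{"fn": "jog_arm", "kwargs": {"motion": [[-1,-26,-26,0,0],[-1,-26,-26,0,0],[-1,-26,-26,0,0],[-1,-26,-26,0,0],[-1,-26,-26,0,0],[-1,-26,-26,0,0],[-1,-26,-26,0,0],[-1,-26,-26,0,0],[-1,-26,-26,0,0],[-1,-26,-26,0,0]]}}

```text
time: 1.77
tool_pos: [0.5628, 0.0679, 0.2498]
tcp_rot: [-0.313, -3.125, 0.0]
wrist_force: [1.2, -0.0, 0.4]
width: 0.0
grip_force: 0.0
```

Emit:
{"fn": "jog_arm", "kwargs": {"motion": [[-1,-26,-26,0,0],[-1,0,0,0,0],[-1,0,0,0,0],[-1,0,0,0,0]]}}

```text
time: 2.1
tool_pos: [0.5822, 0.0391, 0.2496]
tcp_rot: [-0.314, -3.124, -0.001]
wrist_force: [-1.4, 0.7, -0.6]
width: -0.0
grip_force: 0.0
```

```bash
python3 - <<'E'
from h import *
rel([.582,.037,.25],168.6)
s=bot.read_state(); im,d=bot.read_camera("wrist"); c=bot.get_calibration("wrist"); print(s["time"],s["tool_pos"],s["wrist_force"],c)
np.savez("w.npz",im=im,d=d,p=s["tool_pos"],r=s["tcp_rot"])
cv2.imwrite("pics/w.png",cv2.cvtColor(im,cv2.COLOR_RGB2BGR))
E
```

```text
toolx ang 168.53 twist -0.07 delta mm [-0.2 -2.1 -0.4] tilt [-0.002  0.001 -1.   ]
2.1 [0.5822228  0.03906846 0.24955175] [-1.41551753  0.7079897  -0.60615345] {'vfov': 65.70646984690485, 'cx': 283.8994538344327, 'cy': 212.1003595931695, 'tool_from_camera': array([[ 3.05910182e-04, -9.59216614e-01, -2.82671885e-01,
         7.15514885e-02],
       [ 9.99997403e-01, -3.44988069e-04,  2.25288651e-03,
        -8.46475456e-04],
       [-2.25852460e-03, -2.82671840e-01,  9.59214017e-01,
        -1.42954304e-01],
       [ 0.00000000e+00,  0.00000000e+00,  0.00000000e+00,
         1.00000000e+00]])}
```

View pics/w.png

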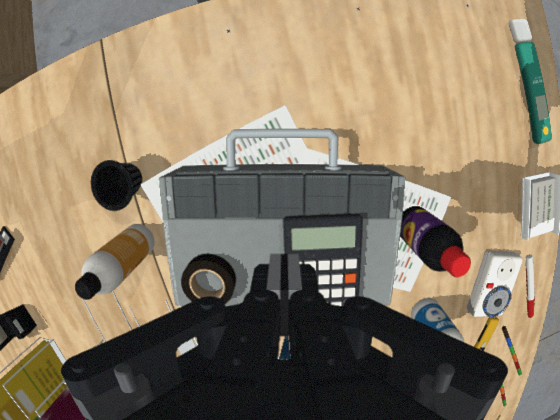

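The wrist view shows the slat strip from (173,172) to (392,218), with its back edge at row ~218. The handle bar runs along row 133 from (230,133) to (337,133), the tape is at (208,280), the calculator at (322,250), and the bottles and pot are at the sides.

```bash
cat >> h.py <<'E'
def wray(px,z,p,r):
    c=bot.get_calibration("wrist"); f=210/np.tan(np.radians(c["vfov"])/2)
    q=np.array(px,float)-[c["cx"],c["cy"]]; rr=np.linalg.norm(q); t=rr/f
    ray=np.r_[q/rr*np.sin(t),np.cos(t)]; T=c["tool_from_camera"]; M=R.from_rotvec(r).as_matrix()
    o=M@T[:3,3]+p; v=M@T[:3,:3]@ray; return o+v*(z-o[2])/v[2]
def tobox(w,o=(.6337,.0263),yaw=-11.4):
    a=np.radians(yaw); x=np.array(w)[:2]-o; return np.array([x@[np.cos(a),np.sin(a)],x@[-np.sin(a),np.cos(a)]])*1000
E
python3 - <<'E'
from h import *
z=np.load("w.npz"); im,p,r=z["im"],z["p"],z["r"]
for px,h in [((173,218),.085),((216,217),.085),((260,217),.085),((304,217),.085),((348,217),.085),((391,218),.085),((163,171),.085),((403,169),.085),((259,171),.085),((305,171),.085),((232,134),.051),((283,133),.051),((335,133),.051),((92,288),.149),((150,230),.149),((405,215),.13),((455,262),.137)]:
    w=wray(px,h,p,r); print(px,w.round(4),"box",tobox(w).round(1))
cr=im[110:310,130:430]; cv2.imwrite("pics/w2.png",cv2.cvtColor(cv2.resize(cr,(750,500),interpolation=cv2.INTER_CUBIC),cv2.COLOR_RGB2BGR))
E
```

```text
(173, 218) [ 0.584 -0.078  0.085] box [ -28.1 -112.1]
(216, 217) [ 0.592  -0.0326  0.085 ] box [-29.2 -66. ]
(260, 217) [0.6008 0.011  0.085 ] box [-29.2 -21.5]
(304, 217) [0.6095 0.0538 0.085 ] box [-29.1  22.1]
(348, 217) [0.6184 0.0973 0.085 ] box [-29.   66.6]
(391, 218) [0.6288 0.1421 0.085 ] box [-27.7 112.5]
(163, 171) [ 0.5346 -0.0747  0.085 ] box [ -77.2 -118.6]
(403, 169) [0.5803 0.1607 0.085 ] box [-78.9 121.2]
(259, 171) [0.5557 0.02   0.085 ] box [-75.2 -21.6]
(305, 171) [0.5644 0.0632 0.085 ] box [-75.2  22.4]
(232, 134) [ 0.5158 -0.0031  0.051 ] box [-109.8  -52.1]
(283, 133) [0.5261 0.0495 0.051 ] box [-110.1    1.4]
(335, 133) [0.5362 0.1031 0.051 ] box [-110.7   56. ]
(92, 288) [ 0.6208 -0.1612  0.149 ] box [  24.4 -186.4]
(150, 230) [ 0.5751 -0.0748  0.149 ] box [ -37.4 -110.7]
(405, 215) [0.6117 0.1424 0.13  ] box [-44.6 109.4]
(455, 262) [0.6674 0.1895 0.137 ] box [  0.8 166.6]
```

View pics/w2.png

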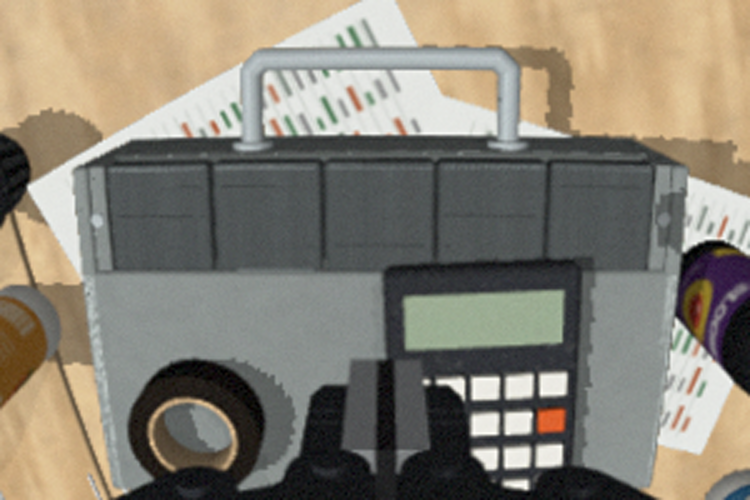

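Emit:
{"fn": "jog_arm", "kwargs": {"motion": [[-1,0,-2,20,0],[-1,0,0,25,0],[-1,0,0,25,0],[-1,0,0,25,0],[-1,0,0,25,0],[-1,0,0,20,0],[-1,0,0,10,0],[-1,0,0,5,0],[-1,0,0,0,0],[-1,0,0,0,0]]}}

```text
time: 2.98
tool_pos: [0.5831, 0.0376, 0.0964]
tcp_rot: [0.311, 3.125, 0.0]
wrist_force: [-0.6, -0.2, -0.4]
width: 0.002
grip_force: 0.0
```

Emit:
{"fn": "jog_arm", "kwargs": {"motion": [[-1,0,0,2,0],[-1,0,0,2,0],[-1,0,0,1,0],[-1,0,0,0.5,0],[-1,0,0,0,0],[-1,0,0,0,0]]}}

```text
time: 3.48
tool_pos: [0.5825, 0.037, 0.0899]
tcp_rot: [0.313, 3.126, 0.0]
wrist_force: [0.4, 0.4, -0.6]
width: 0.003
grip_force: 0.0
```

Emit:
{"fn": "jog_arm", "kwargs": {"motion": [[-1,0,0,2,0],[-1,0,0,1,0],[-1,0,0,1,0],[-1,0,0,0.5,0],[-1,0,0,0,0],[-1,0,0,0,0]]}}

```text
time: 3.98
tool_pos: [0.5824, 0.0371, 0.0852]
tcp_rot: [-0.312, -3.126, 0.0]
wrist_force: [-0.7, 0.7, 0.1]
width: -0.0
grip_force: 0.0
```

Emit:
{"fn": "jog_arm", "kwargs": {"motion": [[-1,0,0,0.5,0],[-1,0,0,0.5,0],[-1,0,0,0,0]]}}

```text
time: 4.23
tool_pos: [0.5825, 0.0371, 0.0845]
tcp_rot: [0.312, 3.126, 0.0]
wrist_force: [-1.2, -0.4, 2.0]
width: -0.002
grip_force: 0.9
```

Emit:
{"fn": "jog_arm", "kwargs": {"motion": [[-1,0,0,0.5,0],[-1,0,0,0,0]]}}

```text
time: 4.4
tool_pos: [0.5825, 0.0371, 0.0842]
tcp_rot: [0.312, 3.126, 0.0]
wrist_force: [-2.0, 0.5, 3.8]
width: -0.001
grip_force: 2.0
```

Emit:
{"fn": "jog_arm", "kwargs": {"motion": [[-1,0,0,0.4,0],[-1,0,0,0,0],[-1,0,0,0,0]]}}

```text
time: 4.65
tool_pos: [0.5826, 0.0371, 0.084]
tcp_rot: [0.312, 3.126, 0.0]
wrist_force: [-2.1, -0.0, 5.9]
width: 0.003
grip_force: 2.8
```

Middle slat is firm. I'll try the +44 one next.

Emit:
{"fn": "jog_arm", "kwargs": {"motion": [[-1,0,0,-4,0],[-1,0,0,-4,0],[-1,0,15,0,0],[-1,0,15,0,0],[-1,0,14,0,0],[-1,0,0,0,0],[-1,0,0,3,0],[-1,0,0,2,0],[-1,0,0,1,0],[-1,0,0,0,0]]}}

```text
time: 5.48
tool_pos: [0.5907, 0.0801, 0.0848]
tcp_rot: [-0.313, -3.125, 0.0]
wrist_force: [-1.6, 0.3, 0.8]
width: -0.005
grip_force: 0.3
```

Emit:
{"fn": "jog_arm", "kwargs": {"motion": [[-1,0,0,0.5,0],[-1,0,0,0.5,0],[-1,0,0,0.5,0],[-1,0,0,0.4,0],[-1,0,0,0,0],[-1,0,0,0,0]]}}

```text
time: 5.98
tool_pos: [0.5911, 0.0799, 0.0841]
tcp_rot: [-0.313, -3.126, 0.0]
wrist_force: [-3.4, -1.2, 6.1]
width: 0.002
grip_force: 2.5
```

Emit:
{"fn": "jog_arm", "kwargs": {"motion": [[-1,0,0,-4,0],[-1,0,0,-4,0],[-1,0,15,0,0],[-1,0,15,0,0],[-1,0,14,0,0],[-1,0,0,0,0],[-1,0,0,3,0],[-1,0,0,2,0],[-1,0,0,1,0],[-1,0,0,0,0]]}}

```text
time: 6.82
tool_pos: [0.5993, 0.1232, 0.0849]
tcp_rot: [-0.313, -3.125, 0.0]
wrist_force: [-1.0, 0.4, 0.7]
width: -0.0
grip_force: 0.3
```

Emit:
{"fn": "jog_arm", "kwargs": {"motion": [[-1,0,0,0.5,0],[-1,0,0,0.5,0],[-1,0,0,0.5,0],[-1,0,0,0.4,0],[-1,0,0,0,0],[-1,0,0,0,0]]}}

```text
time: 7.32
tool_pos: [0.5998, 0.1231, 0.084]
tcp_rot: [-0.313, -3.126, 0.0]
wrist_force: [-2.5, -0.9, 6.0]
width: 0.001
grip_force: 2.5
```

Also firm. Next is -44, a move of -132 mm lifted clear of the strip.

Emit:
{"fn": "jog_arm", "kwargs": {"motion": [[-1,0,0,-4,0],[-1,0,0,-4,0],[-1,0,-30,0,0],[-1,0,-30,0,0],[-1,0,-30,0,0],[-1,0,-30,0,0],[-1,0,-12,0,0],[-1,0,0,0,0],[-1,0,0,3,0],[-1,0,0,2,0]]}}

```text
time: 8.15
tool_pos: [0.5742, -0.0053, 0.0865]
tcp_rot: [0.312, 3.125, 0.001]
wrist_force: [0.0, -1.2, 0.0]
width: -0.003
grip_force: 0.0
```

Emit:
{"fn": "jog_arm", "kwargs": {"motion": [[-1,0,0,1,0],[-1,0,0,0,0],[-1,0,0,0.5,0],[-1,0,0,0.5,0],[-1,0,0,0.5,0],[-1,0,0,0.4,0],[-1,0,0,0,0],[-1,0,0,0,0]]}}

```text
time: 8.82
tool_pos: [0.5738, -0.006, 0.0838]
tcp_rot: [0.312, 3.126, 0.0]
wrist_force: [0.0, -0.2, -0.3]
width: 0.002
grip_force: 0.3
```

This one gives. I'll keep pressing gently.

Emit:
{"fn": "jog_arm", "kwargs": {"motion": [[-1,0,0,1,0],[-1,0,0,1,0],[-1,0,0,1,0],[-1,0,0,1,0],[-1,0,0,0,0],[-1,0,0,0,0]]}}

```text
time: 9.32
tool_pos: [0.5738, -0.0061, 0.0796]
tcp_rot: [0.312, 3.126, -0.0]
wrist_force: [-0.5, 0.1, 0.7]
width: -0.006
grip_force: 0.5
```

Emit:
{"fn": "jog_arm", "kwargs": {"motion": [[-1,0,0,0.5,0],[-1,0,0,0.5,0],[-1,0,0,0.5,0],[-1,0,0,0.5,0],[-1,0,0,0,0]]}}

```text
time: 9.73
tool_pos: [0.5738, -0.0061, 0.0785]
tcp_rot: [0.312, 3.126, -0.0]
wrist_force: [-2.2, 1.0, 6.8]
width: 0.002
grip_force: 3.2
```

Now on the catch. Pressing it down.

Emit:
{"fn": "jog_arm", "kwargs": {"motion": [[-1,0,0,0.7,0],[-1,0,0,0.7,0],[-1,0,0,0.7,0],[-1,0,0,0,0]]}}

```text
time: 10.07
tool_pos: [0.5738, -0.0062, 0.0767]
tcp_rot: [0.312, 3.126, -0.0]
wrist_force: [-2.2, -0.3, 7.3]
width: 0.002
grip_force: 3.7
```

Emit:
{"fn": "jog_arm", "kwargs": {"motion": [[-1,0,0,0.7,0],[-1,0,0,0.7,0],[-1,0,0,0.4,0],[-1,0,0,0,0]]}}

```text
time: 10.4
tool_pos: [0.5738, -0.0062, 0.0747]
tcp_rot: [0.312, 3.126, -0.0]
wrist_force: [-2.3, -0.3, 7.0]
width: -0.0
grip_force: 3.5
```

Emit:
{"fn": "jog_arm", "kwargs": {"motion": [[-1,0,0,0.6,0],[-1,0,0,0.4,0],[-1,0,0,0,0],[-1,0,0,0,0],[-1,0,0,0,0]]}}

```text
time: 10.82
tool_pos: [0.5738, -0.0062, 0.0739]
tcp_rot: [0.312, 3.126, -0.0]
wrist_force: [-1.9, 0.1, 7.9]
width: -0.003
grip_force: 4.0
```

```bash
python3 - <<'E'
from h import *
s=bot.read_state(); im,d=bot.read_camera("wrist"); print(s["time"],s["tool_pos"],s["wrist_force"])
np.savez("w3.npz",im=im,d=d,p=s["tool_pos"],r=s["tcp_rot"])
cv2.imwrite("pics/w3.png",cv2.cvtColor(im,cv2.COLOR_RGB2BGR))
E
```

```text
10.8167 [ 0.57384646 -0.00617863  0.07393274] [-1.94065914  0.11397288  7.88252143]
```

View pics/w3.png

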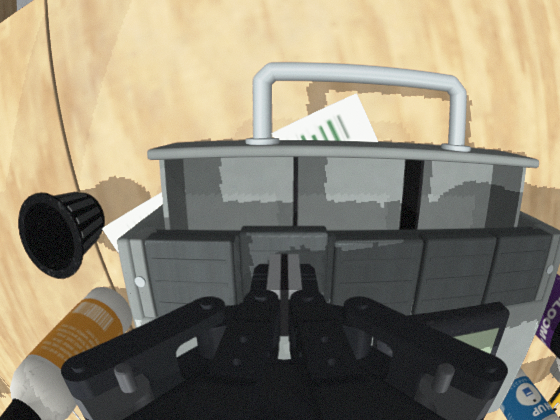

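The drawer is ajar: its front edge is at row ~150 and the handle bar runs from (262,70) to (465,85). I'll ease off, go over the handle gap and look.

Emit:
{"fn": "jog_arm", "kwargs": {"motion": [[-1,0,0,-2,0],[-1,0,0,-3,0],[-1,0,0,-4,0],[-1,0,0,-6,0],[-1,0,0,-15,0],[-1,0,0,-20,0],[-1,10,10,-20,0],[-1,20,15,-15,0],[-1,20,15,0,0],[-1,17,4,0,0]]}}

```text
time: 11.7
tool_pos: [0.5169, 0.0518, 0.1593]
tcp_rot: [0.312, 3.124, 0.002]
wrist_force: [-0.4, -0.2, 0.3]
width: -0.001
grip_force: 0.0
```

Emit:
{"fn": "jog_arm", "kwargs": {"motion": [[-1,0,0,0,0],[-1,0,0,0,0],[-1,0,0,0,0]]}}

```text
time: 11.95
tool_pos: [0.5172, 0.05, 0.1578]
tcp_rot: [0.312, 3.125, -0.001]
wrist_force: [0.6, -0.1, 0.0]
width: -0.004
grip_force: 0.0
```

```bash
python3 - <<'E'
from h import *
s=bot.read_state(); im,d=bot.read_camera("wrist"); print(s["time"],s["tool_pos"],tobox(s["tool_pos"]),s["wrist_force"])
np.savez("w4.npz",im=im,d=d,p=s["tool_pos"],r=s["tcp_rot"])
cv2.imwrite("pics/w4.png",cv2.cvtColor(im,cv2.COLOR_RGB2BGR))
E
```

```text
11.95 [0.51717004 0.05001452 0.15777204] [-118.9183096     0.21366322] [ 0.57994232 -0.07610093  0.03100586]
```

View pics/w4.png

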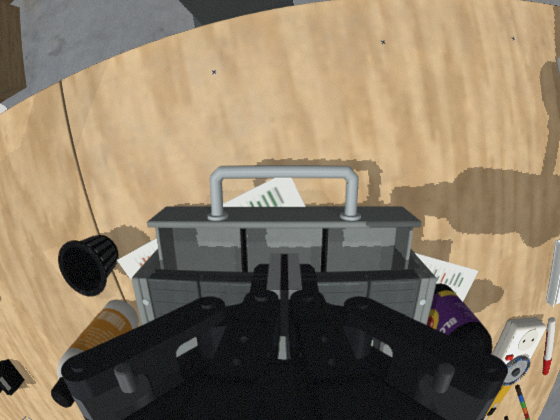

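The bar is at row ~172 (columns 212–355), and the drawer front's posts are at (217,216) and (349,216).

```bash
python3 - <<'E'
from h import *
z=np.load("w4.npz"); p,r=z["p"],z["r"]; d=z["d"]
for px,h in [((284,166),.046),((284,172),.051),((284,178),.046),((217,216),.046),((349,216),.046),((284,208),.075)]:
    w=wray(px,h,p,r); print(px,d[px[1],px[0]],w.round(4),"box",tobox(w).round(1),"vs tcp",(tobox(w)-tobox(p)).round(1))
E
```

```text
(284, 166) 0.2524566 [0.4835 0.0566 0.046 ] box [-153.3    0. ] vs tcp [-34.3  -0.2]
(284, 172) 0.2508566 [0.4874 0.0558 0.051 ] box [-149.3   -0. ] vs tcp [-30.4  -0.2]
(284, 178) 0.30144203 [0.4929 0.0547 0.046 ] box [-143.6    0. ] vs tcp [-24.7  -0.2]
(217, 216) 0.26032773 [ 0.5129 -0.0061  0.046 ] box [-112.   -55.7] vs tcp [  6.9 -55.9]
(349, 216) 0.2601322 [0.5347 0.1014 0.046 ] box [-111.9   54. ] vs tcp [ 7.  53.8]
(284, 208) 0.29465878 [0.5092 0.0513 0.075 ] box [-1.27e+02 -1.00e-01] vs tcp [-8.1 -0.3]
```

Emit:
{"fn": "jog_arm", "kwargs": {"motion": [[-1,8,0,10,0],[-1,0,0,20,0],[-1,0,0,20,0],[-1,0,0,20,0],[-1,0,0,10,0],[-1,0,0,10,0],[-1,0,0,5,0],[-1,0,0,5,0],[-1,0,0,0,0],[-1,0,0,0,0]]}}

```text
time: 12.83
tool_pos: [0.5094, 0.0519, 0.0582]
tcp_rot: [0.312, 3.125, 0.0]
wrist_force: [-0.4, -0.2, -0.1]
width: 0.0
grip_force: 0.0
```

Emit:
{"fn": "jog_arm", "kwargs": {"motion": [[-1,0,0,7,0],[-1,0,0,7,0],[-1,0,0,7,0],[-1,0,0,5,0],[-1,0,0,0,0],[-1,0,0,0,0]]}}

```text
time: 13.33
tool_pos: [0.5083, 0.0519, 0.0311]
tcp_rot: [-0.312, -3.125, 0.0]
wrist_force: [0.4, 0.4, 0.4]
width: -0.003
grip_force: 0.0
```

Hooked behind the bar. Pulling.

Emit:
{"fn": "jog_arm", "kwargs": {"motion": [[-1,3,0,0,0],[-1,3,0,0,0],[-1,4,0,0,0],[-1,4,0,0,0],[-1,4,0,0,0],[-1,4,0,0,0],[-1,4,0,0,0],[-1,4,0,0,0],[-1,4,0,0,0],[-1,0,0,0,0]]}}

```text
time: 14.17
tool_pos: [0.4742, 0.0588, 0.0315]
tcp_rot: [-0.312, -3.124, 0.0]
wrist_force: [0.6, 0.7, -0.6]
width: -0.001
grip_force: 0.0
```

Emit:
{"fn": "jog_arm", "kwargs": {"motion": [[-1,3,0,0,0],[-1,3,0,0,0],[-1,2,0,0,0],[-1,2,0,0,0],[-1,1,0,0,0],[-1,0,0,0,0],[-1,0,0,0,0]]}}

```text
time: 14.75
tool_pos: [0.4644, 0.0608, 0.0317]
tcp_rot: [-0.312, -3.125, 0.0]
wrist_force: [0.7, -0.2, 0.3]
width: -0.004
grip_force: 0.0
```

Emit:
{"fn": "jog_arm", "kwargs": {"motion": [[-1,1.5,0,0,0],[-1,1.5,0,0,0],[-1,1.5,0,0,0],[-1,0,0,0,0],[-1,0,0,0,0]]}}

```text
time: 15.17
tool_pos: [0.4629, 0.0614, 0.0323]
tcp_rot: [0.311, 3.121, 0.0]
wrist_force: [7.6, -3.0, -5.5]
width: -0.002
grip_force: 3.5
```

Emit:
{"fn": "jog_arm", "kwargs": {"motion": [[-1,1,0,0,0],[-1,1,0,0,0],[-1,0,0,0,0],[-1,0,0,0,0]]}}

```text
time: 15.5
tool_pos: [0.4629, 0.0615, 0.0327]
tcp_rot: [0.31, 3.117, 0.0]
wrist_force: [10.2, -3.0, -8.0]
width: -0.0
grip_force: 5.7
```

At the stop (force rises and it no longer moves). Back off into the gap's middle, then lift out.

Emit:
{"fn": "jog_arm", "kwargs": {"motion": [[-1,-3,0,0,0],[-1,-4,0,0,0],[-1,-2,0,0,0],[-1,0,0,0,0],[-1,0,0,0,0]]}}

```text
time: 15.92
tool_pos: [0.4668, 0.0603, 0.0316]
tcp_rot: [-0.312, -3.125, 0.0]
wrist_force: [0.6, -0.1, -0.1]
width: 0.002
grip_force: 0.0
```

Emit:
{"fn": "jog_arm", "kwargs": {"motion": [[-1,0,0,-5,0],[-1,0,0,-10,0],[-1,0,0,-15,0],[-1,0,0,-25,0],[-1,0,0,-30,0],[-1,0,0,-30,0],[-1,0,0,-30,0],[-1,0,0,-30,0],[-1,0,0,0,0],[-1,0,0,0,0]]}}

```text
time: 16.75
tool_pos: [0.469, 0.0605, 0.2104]
tcp_rot: [0.312, 3.12, 0.002]
wrist_force: [-0.5, 0.5, -0.4]
width: 0.0
grip_force: 0.0
```

```bash
python3 - <<'E'
from h import *
s=bot.read_state(); im,d=bot.read_camera("wrist"); print(s["time"],s["tool_pos"],s["wrist_force"])
np.savez("w5.npz",im=im,d=d,p=s["tool_pos"],r=s["tcp_rot"])
cv2.imwrite("pics/w5.png",cv2.cvtColor(im,cv2.COLOR_RGB2BGR))
E
```

```text
16.75 [0.46900098 0.06051697 0.21036585] [-0.50687929  0.52738775 -0.3623997 ]
```

View pics/w5.png

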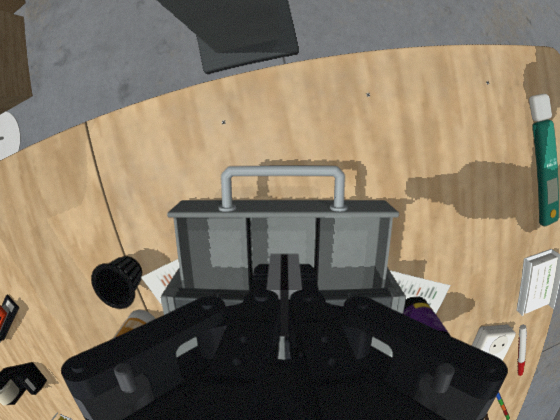

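The drawer is well out: bar at row ~171 and posts at (227,207) and (339,207). The pot and bottles are still in place. I'll check how far out it is.

```bash
python3 - <<'E'
from h import *
z=np.load("w5.npz"); p,r=z["p"],z["r"]
for px,h in [((284,171),.049),((227,207),.046),((339,207),.046)]:
    print(px,tobox(wray(px,h,p,r)).round(1))
E
```

```text
(284, 171) [-189.6    1.2]
(227, 207) [-153.5  -55.2]
(339, 207) [-153.4   55.8]
```

```bash
python3 -c "
from h import *
print(bot.finish_job())"
```

```text
the job is handed in; nothing more can be done
None
```

The job is handed in: the slat at y = -44 mm was the one over the recess, pressing it freed the drawer, and I pulled the drawer by its handle to its stop (about 80 mm out). Slat force readings stayed at or below 8 N, the last wrist view showed the pot and bottles in place (tape and calculator hidden by the gripper), and the arm finished clear of everything at about 17 s.

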